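# Stack two lidded boxes on the sloped rack

### The job

First slide the lidded box that stands on the sloped rack down the slope until its end rests squared up against the lip at the rack's low front end. Then take the matching lidded box from the worktop and stack it on top, lengthwise the same, with all four corner feet fully down in the pockets of the lid below, the lower box still against the lip. Leave the carton and the bowl where they are.

Things in the scene. Friction and masses are not known exactly. Their poses are not given: they have to be found in the camera images.
- rack: Fixed steel tray, 190 mm long, 150 mm wide, sloping 25 deg down towards the robot, 10 mm side rims, black rubber liner. Origin: on its upper surface, mid-width, at the foot of the front lip. x: up the slope in the surface; y: across, to the left; z: square to the surface, leaning 25 deg from vertical to the robot. A box released on the slope stays put.
- rack_lip (a point): Middle of the top edge of the lip (24 mm high, 4 mm thick, full width) across the low front end of the rack; axes as the rack. A box resting against the lip has its centre at rack x = 60 mm, z = 29 mm.
- lower_center (a point): Centre of the loose lidded box that starts part-way up the rack, lengthwise along the slope, a little askew. White body, grey lid. 120 mm long (x), 60 wide (y), 58 high (z), 0.15-0.31 kg. From the bottom: round tapered feet 0-8 mm, body 116 x 58 mm to 46 mm, lid 120 x 60 mm from 45 to 58 mm, so 60 mm wide only at the lid.
- lower_lid (a point): Centre of the lid's top face of that box, 29 mm above its centre; axes as the box. The lid has four open square pockets, 18 x 18 mm and 7 mm deep, at x = +-48, y = +-18 mm.
- upper_center (a point): Centre of the other, identical loose lidded box, level on the worktop, left or right of the rack (swaps places with the carton). Its feet, at x = +-48, y = +-18 mm, are 9 mm across at the tip, 12 mm above. Seated, its centre lies 51 mm from the lower box's centre along the lower box's z (also 25 deg tilted); either way round is right.
- pad_center (a point): Centre of a bystander carton 58 x 88 x 62 mm, loose on the worktop.
- gallipot: Bystander: open steel bowl 98 mm across, 36 mm high, loose; origin at the centre of its underside.
Not all that is in view belongs to the job. Leave any purple look-alike of the part that bears lower_center alone.

How it is judged:
By the outcome, as a careful person would: the job done as asked, in the order asked, and still so for the second after the job is handed in, with the robot touching nothing.
It also fails if it takes over 45 s, if anything falls off the work surface, if the arm or the gripper's body presses on something with over 40 N, if the wrist force passes 120 N, or if a joint passes its speed limit or range.

### The arm

A 6-joint arm with a two-finger parallel gripper is mounted at the origin on a cart in front of the work surface, level with it; the furniture and walls round the work are solid. World frame = base frame: x ahead of the robot, y to its left, z up, the work surface at z = 0. Lengths are in mm, angles in rad, forces in N, time in s.
With the tool pointing down it reaches from about 350 to 975 mm from the base axis. Payload 4.9 kg.
Tool frame: the origin (TCP) lies midway between the tips of the shut fingers; the grasp point (between the pads) lies manip.tcp_to_grasp behind it (manip.tcp_to_grasp is the distance from the TCP to the grasp point, in mm); z points along the fingers, y is the line along which they close (so a half turn about z gives the same grasp; the last joint's range is limited). The gripper opens to 85 mm and grips with 20 to 120 N. Pads are 22 mm wide; open, the fingers measure 114 mm over their backs; the gripper's body (76 mm by 85 mm) begins 54 mm behind the grasp point. The pads swing forward as they close: fully open they stand 13 mm farther back than shut.
Start: joints at [1.007, 0.053, 1.613, -0, 1.476, -0.119], TCP at [268.911, 564.171, 231.304] pointing down, gripper open.
Joint ranges: [-3.01, 3.01], [-1.01, 2.22], [0.06, 2.58], [-1.02, 4.17], [0.09, 2.62], [-3.14, 3.14]. Speed limits (rad/s): [2.57, 2.57, 3.14, 3.14, 3.14, 3.14].

### API

Orientations are given as a 3x3 rotation matrix whose columns are the frame's x, y, z axes.
In Python, from plant import manip, optics gives the robot as it stands. The module is installed in compiled form; this text tells all that it offers.
- The arm moves only by the tool move_arm, never from a script. Its argument "rows" is a list of rows, each a list of 4 numbers: the shift along the tool's x, y, z normalised to -1 to 1, where 1 is 0.75 m, then the turn about the tool's z normalised to -1 to 1, where 1 is 90 degrees. A call has exactly 5 rows; each row shifts and turns the commanded pose from where the row before left it, along the tool's axes as they then stand; what a row does not reach is not made up. A row lasts 1/8 s, in which the tool goes at most 62.5 mm and 10.7 degrees, less where a joint would pass 70% of its speed; a pose out of reach is approached as far as the arm can. A call with a number of a shift or a turn outside -1 to 1 is refused whole. A call with a gripper value outside its range is refused whole. "hand" is the closure, from -1 (fully open) to 1 (shut), set as the call begins (left out, the last holds). The fingers move at their own pace and stop on an object; the grip force is fixed at half the most. Time passes only in rows, so rows that do not move let the fingers close, or fill a call up. It gives the time, the measured TCP pose, the force, the opening and the grip force at its end, in the units of the state.
- manip.get_state(): the state, without advancing time (a new reading comes with each control period).
- optics.snapshot(name): name is "scene" or "side" or "wrist"; returns (picture, depth): 480x640x3 uint8, blue, green, red; 480x640 float32, mm along the optical axis (not along the pixel's ray), 0 where there is no reading.
- optics.camera_info(name): a dict with "fov_y" (degrees; the focal length in pixels is half the picture's height over the tangent of half this angle, whatever the lens; pixels are square), "cx", "cy" (the principal point, pixels), "xyz" and "orientation" of the camera in the world. Camera axes: x right, y down, z forward; pixel columns grow to the right and rows downward; lengths in mm; the calibration is good to about 2 mm. A picture is of the moment at which its call begins: read the wrist's pose just before it. camera_info takes no time and is no camera call; for the wrist camera it gives the pose at the moment of the call.
- manip.hand_in(): hands the job in; it is judged then, once.
The state is a dict: "t": time; "qpos": joint angles; "qd": joint speeds; "joint_efforts": joint torques, N m; "position": TCP position; "tool_rot": TCP orientation; "contact_force": force on the tool from outside, world axes, zero at the start; "wrist_torque": the same for the moment, N m; "finger_gap": finger opening in mm; "gripper_force": force on a finger pad.
Only numpy, scipy, OpenCV 4.12 (cv2) and the standard library are available. Lean on these libraries where they do the work, as an engineer would, in place of code of your own. Each camera call takes 0.05 s, during which the arm holds its last target. There are 200 camera calls.

## Working session

There is one attempt and no reset: what is moved stays moved. The work goes in short steps, Python scripts to look and compute and a tool call to move; the robot and the scene stay as the last step left them, time stands still between calls to the robot, and variables do not carry over. Pictures are saved under pics/ and viewed, at most 10 in all, crops included, and the job is handed in when it is done.

Besides the shell and the picture viewer there is one more tool, called after "Request:" in YAML: its name, and indented under it one key for each argument. move_arm: Moves the arm, as the interface text tells. Scaled input: -1 to 1 covers 0.75 m each way for a shift and 90 degrees each way for a turn. Its arguments: {"type":"object","properties":{"rows":{"type":"array"},"hand":{"type":"number"}},"required":["rows"]}

```bash
mkdir -p pics; cat > h.py <<'E'
import numpy as np, cv2
from plant import manip, optics
def snap(n,name):
    i=optics.camera_info(n); p,d=optics.snapshot(n)
    cv2.imwrite(f'pics/{name}.png',p); np.savez(f'pics/{name}.npz',d=d,p=p,xyz=i['xyz'],R=i['orientation'],f=240/np.tan(np.radians(i['fov_y']/2)),c=[i['cx'],i['cy']])
def load(name):
    return dict(np.load(f'pics/{name}.npz'))
def cloud(name):
    s=load(name); v,u=np.mgrid[:480,:640]; d=s['d']
    P=np.stack([(u-s['c'][0])/s['f']*d,(v-s['c'][1])/s['f']*d,d],-1)
    W=P@np.array(s['R']).T+s['xyz']; W[d==0]=np.nan
    return W,s['p']
E
python3 - <<'E'
from h import *
for n in('scene','side','wrist'):
    print(n,optics.camera_info(n))
    snap(n,n+'0')
a=cv2.imread('pics/scene0.png');b=cv2.imread('pics/side0.png')
print(manip.get_state(), manip.tcp_to_grasp)
E
```

```text
scene {'fov_y': 56.95353754010648, 'cx': 323.29786945284934, 'cy': 239.68686818773742, 'xyz': array([-217.47365172, -318.78931135,  874.2977853 ]), 'orientation': array([[ 0.49513746, -0.59320113,  0.63478447],
       [-0.86878981, -0.33253085,  0.3669162 ],
       [-0.00656969, -0.73316823, -0.68001558]])}
side {'fov_y': 56.029502956228214, 'cx': 332.9235650063987, 'cy': 243.96848619119882, 'xyz': array([502.18710662, 994.34675166, 870.5143824 ]), 'orientation': array([[-9.99114825e-01,  2.62653891e-02, -3.28587277e-02],
       [ 4.20651509e-02,  6.29375573e-01, -7.75961926e-01],
       [ 2.99538682e-04, -7.76657271e-01, -6.29923323e-01]])}
wrist {'fov_y': 67.18013494870821, 'cx': 325.01245361698363, 'cy': 238.32860550511137, 'xyz': array([198.10608034, 597.3360336 , 373.13430469]), 'orientation': array([[ 0.42981511,  0.85998356,  0.27511316],
       [ 0.90291622, -0.40899752, -0.13214887],
       [-0.00112525,  0.30520372, -0.95228642]])}
{'t': 0.15, 'qpos': array([ 1.00699344e+00,  5.32127043e-02,  1.61398242e+00, -3.64995226e-05,
        1.47601908e+00, -1.19030137e-01]), 'qd': array([ 0.00028324, -0.00011723, -0.00509697,  0.00262041,  0.00080601,
        0.00023458]), 'joint_efforts': array([ 6.34320822e-04, -3.94248855e+01, -3.70718586e+01, -1.10841127e-04,
        4.75297784e-03,  1.63218789e-05]), 'position': array([268.66779724, 563.75970188, 230.3385203 ]), 'tool_rot': array([[-9.02709898e-01,  4.30248929e-01, -8.35846427e-04],
       [ 4.30249713e-01,  9.02708842e-01, -1.38999110e-03],
       [ 1.56483776e-04, -1.61438141e-03, -9.99998685e-01]]), 'contact_force': array([-0.66276187, -0.61773549, -0.17598243]), 'wrist_torque': array([-0.00394464, -0.06621509,  0.04676092]), 'gripper_force': 0.0, 'finger_gap': 84.89296672186677} 18.700000000000003
```

View pics/scene0.png

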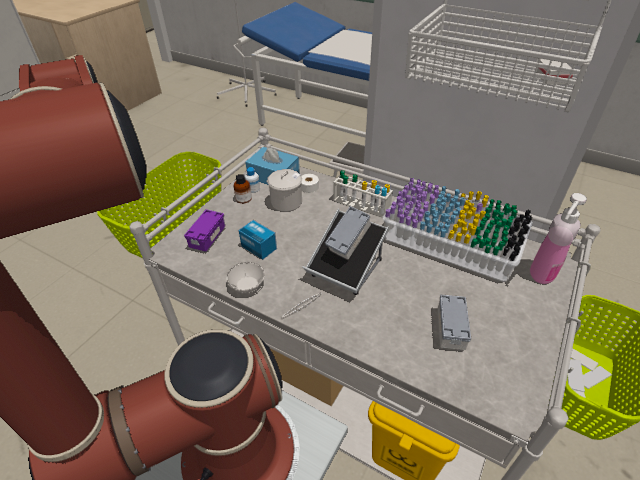

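View pics/side0.png

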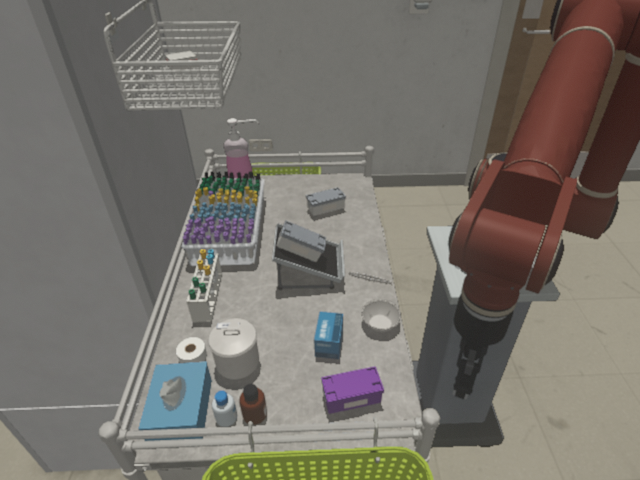

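Candidates: the grey-lidded box on the rack is at scene (348,232) / side (302,240), which makes it the lower box. The grey-lidded box on the worktop is at scene (452,318) / side (326,201), which makes it the upper box. The purple look-alike is at scene (205,229) / side (352,388) and gets left alone. The blue carton is at scene (257,238) and the bowl at (245,278).

```bash
cat > fit.py <<'E'
from h import *
def rect(P):  # horizontal-ish: project to plane, min rect
    n0=np.median(P,0); 
    for _ in range(5):
        c=P.mean(0); n=np.linalg.svd(P-c,full_matrices=False)[2][2]; n*=np.sign(n[2]); r=abs((P-c)@n); P=P[r<max(2.0,2*np.median(r))]
    ex=np.cross([0,1,0],n); ex/=np.linalg.norm(ex); ey=np.cross(n,ex)
    q=np.stack([(P-c)@ex,(P-c)@ey],1).astype(np.float32)
    (m,s,a)=cv2.minAreaRect(q); m=c+m[0]*ex+m[1]*ey
    if s[0]<s[1]: s=s[::-1]; a-=90
    print('n',len(P),'center',m.round(1),'size',np.round(s,1),'yaw about n',round((a+90)%180-90,1),'normal',n.round(3),'tilt',np.degrees(np.arccos(n[2])).round(1))
    return m,n
def lid(name,u,v,r,lo,hi):
    W,p=cloud(name); sub=W[v-r:v+r,u-r:u+r].reshape(-1,3); b=p[v-r:v+r,u-r:u+r].reshape(-1,3).astype(int)
    k=(np.isfinite(sub[:,0]))&(sub[:,2]>lo)&(sub[:,2]<hi)
    return sub[k],b[k]
E
python3 - <<'E'
from fit import *
for nm,u,v in(('scene0',452,310),('side0',326,200)):
    P,b=lid(nm,u,v,40,52,66); rect(P)
for nm,u,v in(('scene0',348,232),('side0',302,240)):
    W,p=cloud(nm); print(nm,W[v,u],p[v,u])
for nm,pts in(('scene0',[(365,212),(340,212),(330,247),(352,255),(345,232),(307,275),(352,292),(338,285),(388,230)]),('side0',[(302,240),(281,232),(282,285),(333,285),(340,275),(343,240)])):
    W,p=cloud(nm)
    for u,v in pts: print(nm,u,v,W[v,u].round(0),p[v,u])
a=cv2.imread('pics/scene0.png')[190:310,290:410]; b=cv2.imread('pics/side0.png')[210:300,260:360]
cv2.imwrite('pics/c1.png',np.hstack([cv2.resize(a,(400,400),interpolation=2),cv2.resize(b,(400,400),interpolation=2)]))
E
```

```text
n 762 center [ 471.  -266.2   57.1] size [121.8  60.4] yaw about n 22.7 normal [-0.001 -0.001  1.   ] tilt 0.1
n 336 center [ 433.3 -391.    55.8] size [294.7 274.2] yaw about n -74.1 normal [-0.    -0.023  1.   ] tilt 1.3
scene0 [528.97514129  40.92257614 133.49566916] [148 142 142]
side0 [543.71255341  74.28723683 139.62170782] [129 127 124]
scene0 365 212 [774. 103.  -1.] [143 148 154]
scene0 340 212 [617. 110. 108.] [65 66 65]
scene0 330 247 [494.  73.  96.] [79 80 80]
scene0 352 255 [522.  23.  67.] [37 36 38]
scene0 345 232 [527.  48. 132.] [151 145 142]
scene0 307 275 [458. 123.  -2.] [72 76 80]
scene0 352 292 [464.  -9.  -1.] [67 72 73]
scene0 338 285 [444.  22.  29.] [82 82 83]
scene0 388 230 [688.  -8.  38.] [110 113 115]
side0 302 240 [544.  74. 140.] [129 127 124]
side0 281 232 [597.  65. 160.] [118 118 115]
side0 282 285 [604. 102.   6.] [70 73 74]
side0 333 285 [465. 112.  10.] [60 63 63]
side0 340 275 [446. 109.  44.] [127 130 128]
side0 343 240 [425. -97.  -1.] [149 157 160]
```

View pics/c1.png

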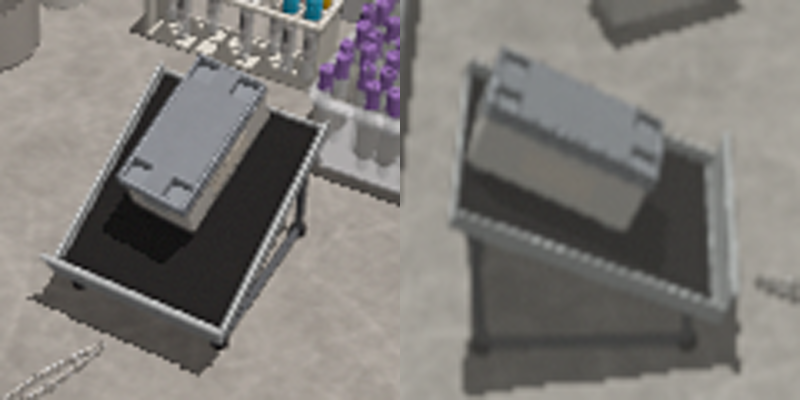

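The crop shows the right box: grey lid, white body, four pockets, high on the black liner, with the lip at lower left of the left view. Next I'll fit the lid, the liner plane and the lip.

```bash
cat > rk.py <<'E'
from fit import *
def rackfit(nm,box):
    u0,u1,v0,v1=box; W,p=cloud(nm); S=W[v0:v1,u0:u1].reshape(-1,3); g=p[v0:v1,u0:u1].reshape(-1,3).max(1)
    k=np.isfinite(S[:,0])&(S[:,2]>15)&(S[:,2]<190); S=S[k]; g=g[k]
    rng=np.random.default_rng(0)
    D=S[(g<60)]
    best=0
    for _ in range(600):
        a=D[rng.choice(len(D),3,False)]; n=np.cross(a[1]-a[0],a[2]-a[0]); 
        if np.linalg.norm(n)<1e-6: continue
        n/=np.linalg.norm(n); n*=np.sign(n[2]); 
        if not .85<n[2]<.96: continue
        m=abs((D-a[0])@n)<2
        if m.sum()>best: best=m.sum(); I=m; 
    c=D[I].mean(0); n=np.linalg.svd(D[I]-c,full_matrices=False)[2][2]; n*=np.sign(n[2])
    print(nm,'liner',best,len(D),c.round(1),n.round(3),'tilt',np.degrees(np.arccos(n[2])).round(1),'az',np.degrees(np.arctan2(n[1],n[0])).round(1))
    h=(S-c)@n
    return S,g,c,n,h
if __name__=='__main__':
    for nm,box in(('scene0',(290,400,190,310)),('side0',(265,350,215,295))):
        S,g,c,n,h=rackfit(nm,box)
        L=S[(h>54)&(h<62)]; m,_=rect(L)
        ex=np.array([-n[0],-n[1],0]);ex[2]=np.hypot(*n[:2])**2/n[2];ex/=np.linalg.norm(ex); ey=np.cross(n,ex)
        # in fall-line frame
        q=np.stack([(S-c)@ex,(S-c)@ey,h],1)
        rim=q[(h>5)&(h<30)&(g>75)]
        for lo in range(-120,120,20):
            s=rim[(rim[:,0]>=lo)&(rim[:,0]<lo+20)]
            if len(s): print(lo,len(s),np.percentile(s[:,1],[2,98]).round(0),s[:,2].max().round(0))
        ql=((L-c)@np.stack([ex,ey,n],1)); r=cv2.minAreaRect(ql[:,:2].astype(np.float32)); print('lid in fall frame',r,'h',np.median(ql[:,2]).round(1))
        lip=q[(h>19)&(h<28)&(q[:,0]<-50)]
        if len(lip)>5: print('lip',len(lip),lip.min(0).round(1),lip.max(0).round(1),np.polyfit(lip[:,1],lip[:,0],1)); print('origin guess c',c.round(1),'ex',ex.round(3),'ey',ey.round(3))
E
python3 rk.py
python3 - <<'E'
from fit import *
W,p=cloud('side0')
P=W.reshape(-1,3); k=(abs(P[:,2]-57)<6)&(np.hypot(P[:,0]-471,P[:,1]+266)<75); rect(P[k])
E
```

```text
scene0 liner 1349 2044 [513.6  32.8  62.8] [-0.427  0.004  0.904] tilt 25.3 az 179.5
n 627 center [536.1  46.7 136.9] size [120.9  61.1] yaw about n -6.1 normal [-0.42   0.012  0.907] tilt 24.9
-80 222 [-64.  85.] 30.0
-60 24 [-64.  86.] 12.0
-40 26 [-64.  86.] 12.0
-20 69 [-64.  85.] 30.0
0 46 [-64.  86.] 27.0
20 40 [-64.  85.] 29.0
40 43 [-64.  85.] 29.0
60 45 [-65.  85.] 30.0
80 42 [-65.  84.] 29.0
100 25 [-65.  86.] 29.0
lid in fall frame ((51.79768753051758, 13.668157577514648), (61.860172271728516, 120.87645721435547), 84.41059112548828) h 57.4
lip 118 [-79.4 -66.3  19.8] [-72.3  89.2  27.9] [ 4.19536196e-03 -7.61874585e+01]
origin guess c [513.6  32.8  62.8] ex [ 0.904 -0.008  0.427] ey [0.009 1.    0.   ]
side0 liner 419 482 [539.4  76.2  75.4] [-0.422  0.006  0.907] tilt 24.9 az 179.2
n 465 center [538.9  49.  138.7] size [120.   63.8] yaw about n -7.0 normal [-0.424  0.013  0.906] tilt 25.1
-120 50 [-101.   44.] 29.0
-100 156 [-105.   45.] 29.0
-80 24 [-108.   45.] 12.0
-60 17 [-104.   46.] 12.0
-40 31 [ 3. 46.] 30.0
-20 61 [ 1. 45.] 30.0
0 57 [-1. 45.] 30.0
20 60 [-3. 45.] 30.0
40 66 [-5. 44.] 30.0
60 68 [-104.   46.] 30.0
80 42 [-106.   44.] 29.0
lid in fall frame ((26.710296630859375, -26.760757446289062), (63.99721145629883, 120.0453872680664), 84.35105895996094) h 57.4
lip 81 [-103.5 -110.8   19.3] [-97.1  47.   27.9] [-2.35087472e-03 -9.99773640e+01]
origin guess c [539.4  76.2  75.4] ex [ 0.907 -0.012  0.422] ey [0.013 1.    0.   ]
n 251 center [ 474.9 -263.7   58.7] size [120.7  63.3] yaw about n 22.7 normal [-0.004 -0.002  1.   ] tilt 0.3
```

```bash
cat > go.py <<'E'
import sys
from h import *
# usage: go x y z yawdeg : yaw of tool y in world; prints turn norm then shift (mm & norm) after turn
s=manip.get_state(); x,y,z,a=map(float,sys.argv[1:5]); R=s['tool_rot']
cur=np.degrees(np.arctan2(R[1,1],R[0,1])); turn=-(a-cur)
c,q=np.cos(np.radians(turn)),np.sin(np.radians(turn))
R2=R@np.array([[c,-q,0],[q,c,0],[0,0,1]])
d=R2.T@(np.array([x,y,z])-s['position'])
print('cur yaw',cur.round(2),'turn norm',round(turn/90,4),'shift mm',d.round(1),'norm',(d/750).round(4),'rows>=',round(np.linalg.norm(d)/62.5,1))
E
python3 go.py 540 48 230 83.5
```

```text
cur yaw 64.52 turn norm -0.2109 shift mm [-328.  -481.7    0.8] norm [-0.4373 -0.6423  0.0011] rows>= 9.3
```

Request:
move_arm:
  rows:
    - [0, 0, 0, -0.105]
    - [0, 0, 0, -0.105]
    - [0, 0, 0, 0]
    - [0, 0, 0, 0]
    - [0, 0, 0, 0]
  hand: -1

```text
t: 0.78
position: [268.9, 564.1, 231.2]
tool_rot: [[-0.993, 0.116, -0.0], [0.116, 0.993, -0.0], [0.0, -0.0, -1.0]]
contact_force: [-1.1, 0.2, -1.0]
finger_gap: 85.6
gripper_force: 0.0
```

Request:
move_arm:
  rows:
    - [-0.0437, -0.0642, 0, 0]
    - [-0.0437, -0.0642, 0, 0]
    - [-0.0437, -0.0642, 0, 0]
    - [-0.0437, -0.0642, 0, 0]
    - [-0.0437, -0.0642, 0, 0]

```text
t: 1.4
position: [404.7, 304.6, 231.6]
tool_rot: [[-0.993, 0.115, 0.001], [0.115, 0.993, 0.0], [-0.001, 0.0, -1.0]]
contact_force: [1.5, 0.7, -0.3]
finger_gap: 85.5
gripper_force: 0.0
```

Request:
move_arm:
  rows:
    - [-0.0437, -0.0642, 0, 0]
    - [-0.0437, -0.0642, 0, 0]
    - [-0.0437, -0.0642, 0, 0]
    - [-0.0437, -0.0642, 0, 0]
    - [-0.0437, -0.0642, 0, 0]

```text
t: 2.02
position: [540.0, 46.4, 231.6]
tool_rot: [[-0.993, 0.116, 0.001], [0.116, 0.993, 0.0], [-0.001, 0.0, -1.0]]
contact_force: [-0.3, -0.0, -0.3]
finger_gap: 85.2
gripper_force: 0.0
```

```bash
python3 - <<'E'
from rk import *
snap('wrist','w1')
W,p=cloud('w1'); P=W.reshape(-1,3); n=np.array([-.4226,.003,.906])
h=(P-[537.5,47.8,137.8])@n
k=(abs(h)<6)&(np.linalg.norm(P-[537.5,47.8,137.8],axis=1)<75)
m,_=rect(P[k]); q=P[k]; 
print(manip.get_state()['position'])
E
python3 go.py 540 48 108 83.5
```

```text
n 12229 center [536.5  48.3 138. ] size [120.2  60.2] yaw about n -6.4 normal [-0.423  0.006  0.906] tilt 25.0
[542.33816277  40.69794313 231.55456938]
cur yaw 83.05 turn norm -0.005 shift mm [  3.5   7.6 123.5] norm [0.0047 0.0101 0.1647] rows>= 2.0
```

View pics/w1.png

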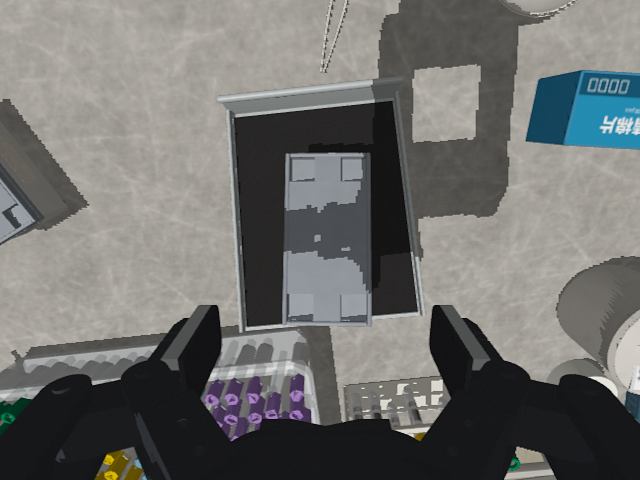

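The lid spans (285,153)–(372,325) and is square to the tool. The lip is at the top, near (310,98), and the carton is clear of it. Descending.

Request:
move_arm:
  rows:
    - [0, 0, 0.05, 0]
    - [0, 0, 0.05, 0]
    - [0, 0, 0, 0]
    - [0, 0, 0, 0]
    - [0, 0, 0, 0]

```text
t: 2.7
position: [540.7, 48.4, 158.8]
tool_rot: [[-0.993, 0.115, 0.004], [0.115, 0.993, -0.0], [-0.004, 0.0, -1.0]]
contact_force: [0.3, 0.4, -0.4]
finger_gap: 85.2
gripper_force: 0.0
```

```bash
python3 go.py 539 48 107 83.3; python3 -c "
from h import *
print(manip.get_state()['contact_force'])"
```

```text
cur yaw 83.42 turn norm 0.0013 shift mm [ 1.8 -0.6 51.8] norm [ 0.0024 -0.0008  0.0691] rows>= 0.8
[ 0.28854865  0.43616648 -0.42866356]
```

Request:
move_arm:
  rows:
    - [0.001, 0, 0.035, 0]
    - [0.001, 0, 0.034, 0]
    - [0, 0, 0, 0]
    - [0, 0, 0, 0]
    - [0, 0, 0, 0]

```text
t: 3.32
position: [539.1, 48.4, 106.6]
tool_rot: [[-0.993, 0.115, 0.003], [0.115, 0.993, -0.0], [-0.003, 0.0, -1.0]]
contact_force: [0.5, -0.1, -0.2]
finger_gap: 85.3
gripper_force: 0.0
```

Request:
move_arm:
  rows:
    - [0, 0, 0, 0]
    - [0, 0, 0, 0]
    - [0, 0, 0, 0]
    - [0, 0, 0, 0]
    - [0, 0, 0, 0]
  hand: 1

```text
t: 3.95
position: [538.3, 48.3, 105.8]
tool_rot: [[-0.993, 0.115, 0.001], [0.115, 0.993, -0.0], [-0.001, -0.0, -1.0]]
contact_force: [-2.0, 0.0, 5.2]
finger_gap: 59.2
gripper_force: 64.5
```

Request:
move_arm:
  rows:
    - [0.012, 0, 0.0056, -0.023]
    - [0.012, 0, 0.0056, -0.023]
    - [0.012, 0, 0.0056, -0.023]
    - [0.012, 0, 0.0056, 0]
    - [0.012, 0, 0.0056, 0]

```text
t: 4.58
position: [495.6, 50.6, 86.5]
tool_rot: [[-1.0, 0.006, 0.008], [0.006, 1.0, -0.0], [-0.008, -0.0, -1.0]]
contact_force: [3.9, 1.2, 8.9]
finger_gap: 59.2
gripper_force: 65.8
```

```bash
cat > meas.py <<'E'
import sys
from rk import *
nm=sys.argv[1]; snap('wrist',nm)
W,p=cloud(nm); P=W.reshape(-1,3); g=p.reshape(-1,3).max(1)
n=np.array([-.4226,.0,.9063]); ex=np.array([.9063,0,.4226]); O=np.array([513.6,32.8,62.8])
if len(sys.argv)>2: O=O  
Q=np.stack([(P-O)@ex,P[:,1],(P-O)@n],1); Q=Q[np.isfinite(Q[:,0])]
k=(abs(Q[:,2]-58)<5)&(abs(Q[:,0])<140)&(abs(Q[:,1]-45)<60); L=P[np.isfinite(P[:,0])][k]; rect(L)
r=cv2.minAreaRect(Q[k][:,:2].astype(np.float32)); print('lid rack-ish frame',r,'h',np.median(Q[k][:,2]))
l=Q[(Q[:,2]>20)&(Q[:,2]<27)&(Q[:,0]<-60)&(Q[:,0]>-90)&(abs(Q[:,1]-43)<85)]
if len(l)>20:
    pf=np.polyfit(l[:,1],l[:,0],1); print('lip n',len(l),'x pct',np.percentile(l[:,0],[2,50,98]).round(1),'slope deg',np.degrees(pf[0]).round(2),'y',np.percentile(l[:,1],[1,99]).round(1))
s=manip.get_state(); print(s['position'].round(1),s['contact_force'].round(1),s['finger_gap'])
E
python3 meas.py w2
```

```text
n 34573 center [478.9  50.6 111.8] size [88.1 86.7] yaw about n 0.1 normal [-0.426 -0.033  0.904] tilt 25.3
lid rack-ish frame ((-10.436759948730469, 50.7761344909668), (86.75688171386719, 88.05784606933594), 89.46575164794922) h 59.12934991182597
lip n 2402 x pct [-78.  -73.3 -71.3] slope deg 0.57 y [-28.4 121.6]
[494.3  50.6  85.8] [-0.1 -0.1  9.7] 58.97989206212302
```

Request:
move_arm:
  rows:
    - [0.005, 0, 0.0023, 0]
    - [0.005, 0, 0.0023, 0]
    - [0.005, 0, 0.0023, 0]
    - [0, 0, 0, 0]
    - [0, 0, 0, 0]

```text
t: 5.25
position: [484.0, 50.6, 81.0]
tool_rot: [[-1.0, 0.006, 0.006], [0.006, 1.0, -0.0], [-0.006, -0.0, -1.0]]
contact_force: [0.8, 1.0, 9.2]
finger_gap: 59.0
gripper_force: 65.8
```

Request:
move_arm:
  rows:
    - [0.0025, 0, 0.0012, 0]
    - [0.0025, 0, 0.0012, 0]
    - [0.0025, 0, 0.0012, 0]
    - [0, 0, 0, 0]
    - [0, 0, 0, 0]

```text
t: 5.88
position: [478.9, 50.7, 78.6]
tool_rot: [[-1.0, 0.006, 0.007], [0.006, 1.0, -0.0], [-0.007, -0.0, -1.0]]
contact_force: [1.4, -0.0, 10.0]
finger_gap: 59.0
gripper_force: 65.8
```

Request:
move_arm:
  rows:
    - [0.002, 0, 0.001, 0]
    - [0.002, 0, 0.001, 0]
    - [0, 0, 0, 0]
    - [0, 0, 0, 0]
    - [0, 0, 0, 0]

```text
t: 6.5
position: [476.9, 50.6, 77.8]
tool_rot: [[-1.0, 0.006, 0.01], [0.006, 1.0, -0.0], [-0.01, -0.0, -1.0]]
contact_force: [4.9, 0.7, 9.7]
finger_gap: 59.1
gripper_force: 65.8
```

Request:
move_arm:
  rows:
    - [0.002, 0, 0.001, 0]
    - [0.002, 0, 0.001, 0]
    - [0, 0, 0, 0]
    - [0, 0, 0, 0]
    - [0, 0, 0, 0]

```text
t: 7.12
position: [476.6, 50.6, 78.0]
tool_rot: [[-1.0, 0.007, 0.017], [0.007, 1.0, -0.0], [-0.017, -0.0, -1.0]]
contact_force: [9.2, -0.4, 10.6]
finger_gap: 58.8
gripper_force: 65.9
```

The box is on the lip: the force rose to 9 N and the motion stopped. I'll press once more, then open, lift and check.

Request:
move_arm:
  rows:
    - [0.003, 0, 0.001, 0]
    - [0.003, 0, 0.001, 0]
    - [0, 0, 0, 0]
    - [0, 0, 0, 0]
    - [0, 0, 0, 0]

```text
t: 7.75
position: [475.7, 50.6, 78.8]
tool_rot: [[-1.0, 0.007, 0.026], [0.007, 1.0, -0.0], [-0.026, -0.0, -1.0]]
contact_force: [14.8, 1.2, 11.8]
finger_gap: 59.0
gripper_force: 66.1
```

Request:
move_arm:
  rows:
    - [0, 0, 0, 0]
    - [0, 0, 0, 0]
    - [0, 0, 0, 0]
    - [0, 0, -0.07, 0]
    - [0, 0, -0.08, 0]
  hand: -1

```text
t: 8.38
position: [463.5, 50.9, 182.4]
tool_rot: [[-1.0, 0.006, -0.006], [0.006, 1.0, 0.0], [0.006, 0.0, -1.0]]
contact_force: [0.6, 0.2, 0.7]
finger_gap: 85.6
gripper_force: 0.0
```

Request:
move_arm:
  rows:
    - [0.04, 0, -0.05, 0]
    - [0, 0, -0.03, 0]
    - [0, 0, 0, 0]
    - [0, 0, 0, 0]
    - [0, 0, 0, 0]

```text
t: 9.0
position: [434.7, 51.1, 241.5]
tool_rot: [[-1.0, 0.007, -0.004], [0.007, 1.0, 0.0], [0.004, 0.0, -1.0]]
contact_force: [-0.0, -0.5, 0.4]
finger_gap: 85.3
gripper_force: 0.0
```

```bash
python3 meas.py w3
```

```text
n 8650 center [475.5  52.5 109.5] size [119.9  60.1] yaw about n -0.9 normal [-0.423  0.006  0.906] tilt 25.0
lid rack-ish frame ((-14.772636413574219, 52.420745849609375), (60.10451126098633, 120.0806655883789), 88.98396301269531) h 58.40754687797468
lip n 321 x pct [-78.  -73.6 -71. ] slope deg 0.67 y [-30.3 123. ]
[434.9  51.1 241.8] [-0.1  0.8  0.2] 85.0316901031375
```

View pics/w3.png

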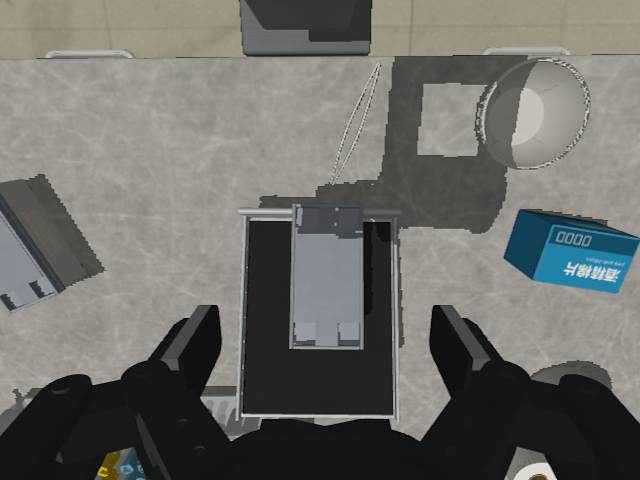

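The box is against the lip: its end edge is at row 207, level with the lip at (240–400, 211). It is squared to within 0.4°. The upper box shows at far left, around (20,255). Moving there.

```bash
python3 go.py 465 -265 240 112.7
```

```text
cur yaw 89.63 turn norm -0.2564 shift mm [  94.2 -303.2    1.6] norm [ 0.1255 -0.4043  0.0021] rows>= 5.1
```

Request:
move_arm:
  rows:
    - [0, 0, 0, -0.0855]
    - [0, 0, 0, -0.0855]
    - [0, 0, 0, -0.0855]
    - [0, 0, 0, 0]
    - [0, 0, 0, 0]

```text
t: 9.68
position: [435.4, 51.1, 243.2]
tool_rot: [[-0.923, -0.384, -0.001], [-0.384, 0.923, 0.0], [0.001, 0.0, -1.0]]
contact_force: [-0.2, -0.0, -0.3]
finger_gap: 85.5
gripper_force: 0.0
```

Request:
move_arm:
  rows:
    - [0.0209, -0.0674, 0, 0]
    - [0.0209, -0.0674, 0, 0]
    - [0.0209, -0.0674, 0, 0]
    - [0.0209, -0.0674, 0, 0]
    - [0.0209, -0.0674, 0, 0]

```text
t: 10.3
position: [460.7, -214.2, 243.6]
tool_rot: [[-0.923, -0.384, 0.0], [-0.384, 0.923, 0.0], [-0.0, -0.0, -1.0]]
contact_force: [0.1, 0.3, 1.2]
finger_gap: 85.5
gripper_force: 0.0
```

Request:
move_arm:
  rows:
    - [0.0209, -0.0674, 0, 0]
    - [0, 0, 0.04, 0]
    - [0, 0, 0.04, 0]
    - [0, 0, 0, 0]
    - [0, 0, 0, 0]

```text
t: 10.92
position: [466.3, -265.3, 184.8]
tool_rot: [[-0.923, -0.386, 0.001], [-0.386, 0.923, -0.001], [-0.001, -0.001, -1.0]]
contact_force: [-0.2, 0.1, 0.5]
finger_gap: 85.5
gripper_force: 0.0
```

```bash
cat > mu.py <<'E'
import sys
from fit import *
snap('wrist',sys.argv[1]); W,p=cloud(sys.argv[1]); P=W.reshape(-1,3)
k=(abs(P[:,2]-58)<5)&(np.hypot(P[:,0]-472,P[:,1]+265)<72); rect(P[k])
s=manip.get_state(); print(s['position'].round(1),s['contact_force'].round(1))
E
python3 mu.py w4; python3 go.py 458 -271 28 112.7
```

```text
n 9284 center [ 472.2 -265.1   58.4] size [120.4  60.1] yaw about n 22.1 normal [ 0. -0.  1.] tilt 0.0
[ 466.6 -265.4  185.4] [-0.2  0.4 -0.2]
cur yaw 112.7 turn norm 0.0 shift mm [ 10.3  -1.4 157.4] norm [ 0.0138 -0.0019  0.2099] rows>= 2.5
```

View pics/w4.png

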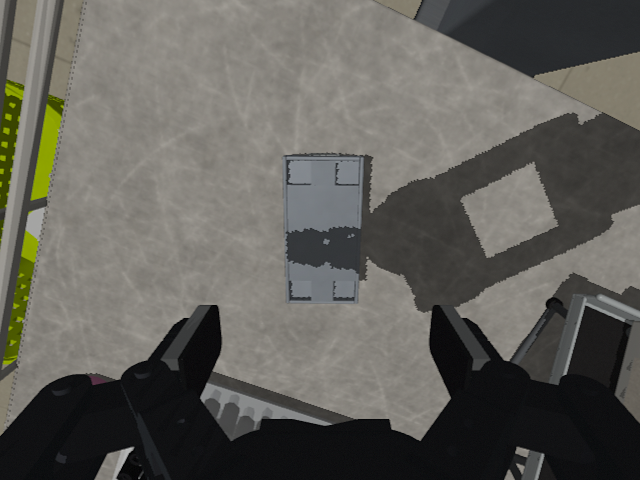

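Request:
move_arm:
  rows:
    - [0.007, -0.001, 0.05, 0.0067]
    - [0.007, -0.001, 0.05, 0]
    - [0, 0, 0.05, 0]
    - [0, 0, 0.03, 0]
    - [0, 0, 0.03, 0]

```text
t: 11.6
position: [458.0, -271.2, 27.2]
tool_rot: [[-0.926, -0.376, 0.002], [-0.376, 0.926, -0.002], [-0.002, -0.003, -1.0]]
contact_force: [-0.4, 0.6, 1.0]
finger_gap: 85.5
gripper_force: 0.0
```

Request:
move_arm:
  rows:
    - [0, 0, 0, 0]
    - [0, 0, 0, 0]
    - [0, 0, 0, 0]
    - [0, 0, 0, 0]
    - [0, 0, 0, 0]
  hand: 1

```text
t: 12.22
position: [457.8, -271.2, 27.8]
tool_rot: [[-0.926, -0.376, 0.002], [-0.376, 0.926, -0.002], [-0.001, -0.002, -1.0]]
contact_force: [0.1, 0.3, 5.8]
finger_gap: 59.1
gripper_force: 65.8
```

```bash
python3 go.py 458.3 -270.7 27 112.1; python3 go.py 458.3 -270.7 120 112.1
```

```text
cur yaw 112.11 turn norm 0.0001 shift mm [-0.7  0.3  0.8] norm [-0.0009  0.0004  0.0011] rows>= 0.0
cur yaw 112.11 turn norm 0.0001 shift mm [ -0.8   0.1 -92.2] norm [-1.100e-03  1.000e-04 -1.229e-01] rows>= 1.5
```

Request:
move_arm:
  rows:
    - [0, 0, -0.03, 0]
    - [0, 0, -0.06, 0]
    - [0, 0, -0.08, 0.085]
    - [0, 0, -0.08, 0.085]
    - [0, 0, -0.02, 0.086]

```text
t: 12.85
position: [458.2, -271.5, 233.7]
tool_rot: [[-1.0, 0.021, 0.006], [0.021, 1.0, -0.005], [-0.006, -0.005, -1.0]]
contact_force: [-0.2, -0.1, -3.3]
finger_gap: 59.3
gripper_force: 66.1
```

Request:
move_arm:
  rows:
    - [0, 0, 0, 0]
    - [0, 0, 0, 0]
    - [0, 0, 0, 0]
    - [0, 0, 0, 0]
    - [0, 0, 0, 0]

```text
t: 13.48
position: [456.5, -270.3, 228.1]
tool_rot: [[-1.0, 0.016, -0.001], [0.016, 1.0, 0.001], [0.001, 0.001, -1.0]]
contact_force: [0.2, 0.2, -2.7]
finger_gap: 58.6
gripper_force: 66.0
```

```bash
python3 go.py 456.1 52.8 230 89.1
```

```text
cur yaw 89.08 turn norm -0.0002 shift mm [  5.5 323.1  -1.7] norm [ 0.0074  0.4307 -0.0023] rows>= 5.2
```

Request:
move_arm:
  rows:
    - [0.0015, 0.04, 0, 0]
    - [0.0015, 0.06, 0, 0]
    - [0.0015, 0.07, 0, 0]
    - [0.0015, 0.07, 0, 0]
    - [0.0014, 0.07, 0, 0]

```text
t: 14.1
position: [454.8, -36.3, 228.8]
tool_rot: [[-1.0, 0.017, 0.001], [0.017, 1.0, -0.0], [-0.001, -0.0, -1.0]]
contact_force: [1.2, -0.0, -3.6]
finger_gap: 59.1
gripper_force: 66.1
```

Request:
move_arm:
  rows:
    - [0, 0.07, 0, 0]
    - [0, 0.0507, 0, 0]
    - [0, 0, 0, 0]
    - [0, 0, 0, 0]
    - [0, 0, 0, 0]

```text
t: 14.72
position: [456.5, 51.7, 228.7]
tool_rot: [[-1.0, 0.018, -0.0], [0.018, 1.0, -0.0], [0.0, -0.0, -1.0]]
contact_force: [-0.8, -0.5, -2.6]
finger_gap: 59.3
gripper_force: 66.4
```

```bash
python3 go.py 456.1 52.8 160 89.1; python3 - <<'E'
from h import *
snap('wrist','w5'); snap('side','s5')
W,p=cloud('w5'); P=W.reshape(-1,3)
s=manip.get_state(); T=s['position']; print(T)
k=(abs(P[:,2]-T[2]-30.6)<7)&(abs(P[:,1]-T[1])<34)&(abs(P[:,0]-T[0]-15)<75)
q=P[k]; print(len(q), np.percentile(q,[1,99],axis=0).round(1), np.polyfit(q[:,0],q[:,2],1))
E
```

```text
cur yaw 88.98 turn norm -0.0013 shift mm [ 0.4  1.1 68.7] norm [0.0005 0.0014 0.0915] rows>= 1.1
[456.50512081  51.74369972 228.649346  ]
31510 [[412.   22.  252.4]
 [488.9  81.7 263.8]] [3.28518625e-02 2.43873698e+02]
```

View pics/w5.png

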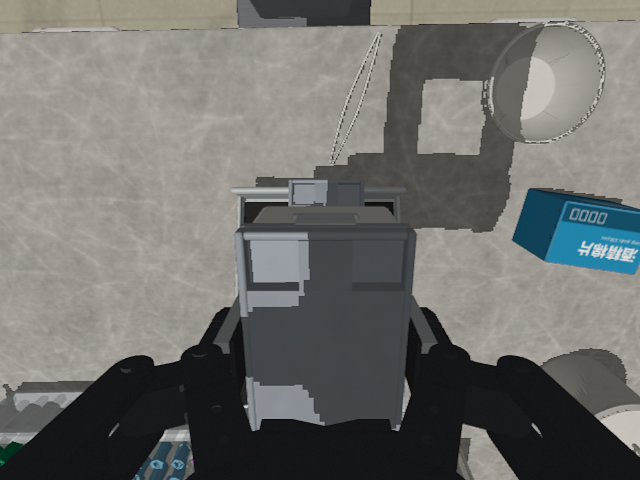

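The box is held level, with its front end at x=412 as predicted. Its lid fills the centre and the lower box shows behind at (325,190). Descending to just above contact.

Request:
move_arm:
  rows:
    - [0.0005, 0.0014, 0.03, 0]
    - [0, 0, 0.03, 0]
    - [0, 0, 0.03, 0]
    - [0, 0, 0, 0]
    - [0, 0, 0, 0]

```text
t: 15.45
position: [456.6, 53.3, 162.2]
tool_rot: [[-1.0, 0.017, 0.001], [0.017, 1.0, -0.0], [-0.001, -0.0, -1.0]]
contact_force: [0.3, -0.6, -3.0]
finger_gap: 59.0
gripper_force: 66.3
```

Request:
move_arm:
  rows:
    - [0, 0, 0.004, 0]
    - [0, 0, 0.004, 0]
    - [0, 0, 0.004, 0]
    - [0, 0, 0, 0]
    - [0, 0, 0, 0]

```text
t: 16.08
position: [456.4, 53.7, 153.1]
tool_rot: [[-1.0, 0.016, 0.001], [0.016, 1.0, -0.0], [-0.001, -0.0, -1.0]]
contact_force: [-3.4, 0.7, 4.7]
finger_gap: 59.0
gripper_force: 67.2
```

Contact came at the predicted height. Now pivoting the box in the grip along the arc about the uphill feet.

Request:
move_arm:
  rows:
    - [0.0028, 0, 0.0038, 0]
    - [0.0028, 0, 0.0038, 0]
    - [0.0025, 0, 0.004, 0]
    - [0.0025, 0, 0.004, 0]
    - [0, 0, 0, 0]

```text
t: 16.7
position: [450.7, 53.7, 142.4]
tool_rot: [[-1.0, 0.016, 0.007], [0.016, 1.0, -0.0], [-0.007, -0.0, -1.0]]
contact_force: [2.7, 0.7, 5.6]
finger_gap: 59.1
gripper_force: 68.1
```

```bash
cat > tilt.py <<'E'
import sys
from fit import *
nm=sys.argv[1]; snap('wrist',nm); W,p=cloud(nm); P=W.reshape(-1,3)
s=manip.get_state(); T=s['position']
k=(P[:,2]>T[2]-15)&(P[:,2]<T[2]+50)&(abs(P[:,1]-T[1])<28)&(P[:,0]>T[0]-55)&(P[:,0]<T[0]+25)
rect(P[k])
W,_=cloud(nm); print(T.round(1),s['contact_force'].round(1),s['wrist_torque'].round(2))
E
python3 tilt.py w6
```

```text
n 20070 center [440.6  53.7 171.6] size [71.2 56. ] yaw about n -0.0 normal [-0.158  0.002  0.987] tilt 9.1
[450.6  53.7 142.4] [ 3.3 -0.2  3.2] [-0.05 -1.14 -0.02]
```

Request:
move_arm:
  rows:
    - [0.0021, 0, 0.0043, 0]
    - [0.0021, 0, 0.0043, 0]
    - [0.0018, 0, 0.0045, 0]
    - [0.0018, 0, 0.0045, 0]
    - [0, 0, 0, 0]

```text
t: 17.38
position: [442.7, 53.9, 127.7]
tool_rot: [[-1.0, 0.016, 0.001], [0.016, 1.0, -0.0], [-0.001, -0.0, -1.0]]
contact_force: [-0.2, -0.8, 5.6]
finger_gap: 58.5
gripper_force: 69.7
```

```bash
python3 tilt.py w7
```

```text
n 22611 center [433.7  53.9 155.8] size [72.2 56. ] yaw about n 0.0 normal [-0.313  0.004  0.95 ] tilt 18.2
[442.7  53.9 127.7] [ 0.6 -1.   4.6] [ 0.   -0.66 -0.01]
```

Request:
move_arm:
  rows:
    - [0.0013, 0, 0.0045, 0]
    - [0.0012, 0, 0.0045, 0]
    - [0.001, 0, 0.003, 0]
    - [0, 0, 0, 0]
    - [0, 0, 0, 0]

```text
t: 18.05
position: [440.0, 54.0, 118.9]
tool_rot: [[-1.0, 0.016, 0.001], [0.016, 1.0, -0.0], [-0.001, -0.0, -1.0]]
contact_force: [-1.0, -0.6, 5.9]
finger_gap: 59.3
gripper_force: 71.5
```

```bash
python3 tilt.py w8
```

```text
n 22745 center [431.2  54.  146.5] size [73.4 56. ] yaw about n -0.1 normal [-0.413  0.006  0.911] tilt 24.4
[440.   54.  118.9] [-1.   0.1  6.4] [-0.03 -0.58 -0.03]
```

Request:
move_arm:
  rows:
    - [0, 0, 0.002, 0]
    - [0, 0, 0.001, 0]
    - [0, 0, 0, 0]
    - [0, 0, 0, 0]
    - [0, 0, 0, 0]

```text
t: 18.73
position: [439.6, 54.0, 117.3]
tool_rot: [[-1.0, 0.016, -0.001], [0.016, 1.0, -0.0], [0.001, -0.0, -1.0]]
contact_force: [-4.9, -0.7, 11.3]
finger_gap: 59.0
gripper_force: 72.5
```

Request:
move_arm:
  rows:
    - [0, 0, 0, 0]
    - [0, 0, 0, 0]
    - [0, 0, 0, 0]
    - [0, 0, 0, 0]
    - [0, 0, -0.03, 0]
  hand: -1

```text
t: 19.35
position: [437.9, 54.0, 136.5]
tool_rot: [[-1.0, 0.016, -0.005], [0.016, 1.0, 0.0], [0.005, 0.0, -1.0]]
contact_force: [0.8, 0.1, 0.2]
finger_gap: 85.3
gripper_force: 0.0
```

Request:
move_arm:
  rows:
    - [0, 0, -0.06, 0]
    - [0, 0, -0.06, 0]
    - [0, 0, -0.02, 0]
    - [0, 0, 0, 0]
    - [0, 0, 0, 0]

```text
t: 19.98
position: [438.7, 54.0, 241.2]
tool_rot: [[-1.0, 0.016, -0.004], [0.016, 1.0, 0.0], [0.004, 0.0, -1.0]]
contact_force: [-0.1, 0.1, -0.3]
finger_gap: 85.7
gripper_force: 0.0
```

```bash
python3 - <<'E'
from rk import *
snap('wrist','w9'); snap('scene','s9'); snap('side','d9')
C=np.array([475.5,52.5,109.5]); n=np.array([-.423,.006,.906]); U=C+51*n; print('expected',U)
W,p=cloud('w9'); P=W.reshape(-1,3)
h=(P-U)@n
k=(abs(h)<6)&(np.linalg.norm(P-U,axis=1)<75)
m,nn=rect(P[k]); print('height above lower lid',(m-C)@n, 'along',(m-C)@np.array([.906,0,.423]),'y',m[1]-C[1])
a=cv2.imread('pics/s9.png')[180:320,270:410]; b=cv2.imread('pics/d9.png')[200:300,250:350]
cv2.imwrite('pics/c9.png',np.hstack([cv2.resize(a,(400,400),interpolation=2),cv2.resize(b,(400,400),interpolation=2)]))
E
```

```text
expected [453.927  52.806 155.706]
n 12568 center [452.2  54.1 154.9] size [119.2  60.1] yaw about n -0.8 normal [-0.423  0.006  0.906] tilt 25.0
height above lower lid 50.97759241969618 along -1.8848379636529513 y 1.5525619886426725
```

View pics/c9.png

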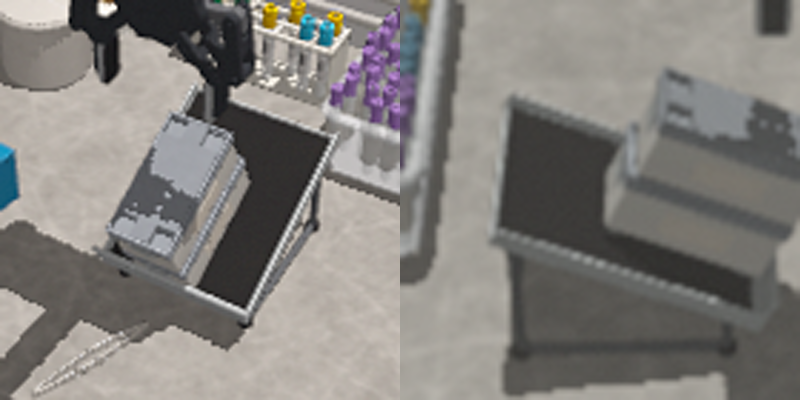

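The upper box is seated: 51.0 mm above the lower lid, tilt 25.0°. Last, I'll check that the lower box is still on the lip, using its exposed uphill lid strip.

```bash
python3 - <<'E'
from rk import *
C=np.array([475.5,52.5,109.5]); n=np.array([-.423,.006,.906]); ex=np.array([.9063,0,.4226])
for nm in('w3','w9'):
    W,p=cloud(nm); P=W.reshape(-1,3); P=P[np.isfinite(P[:,0])]
    Q=np.stack([(P-C)@ex,P[:,1]-C[1],(P-C)@n],1)
    k=(abs(Q[:,2])<4)&(abs(Q[:,1])<40)&(Q[:,0]>45)&(Q[:,0]<75); q=Q[k]; print(nm,k.sum(),[ (round(q[abs(q[:,1]-y)<4][:,0].max(),1) if (abs(q[:,1]-y)<4).any() else None) for y in(-25,-15,0,15,25)])
print(manip.get_state()['t'])
E
```

```text
w3 757 [np.float64(58.9), np.float64(58.9), np.float64(60.0), np.float64(60.1), np.float64(60.1)]
w9 0 [None, None, None, None, None]
20.125
```

Request:
move_arm:
  rows:
    - [-0.06, 0, -0.04, 0]
    - [-0.07, 0, -0.02, 0]
    - [-0.07, 0, 0, 0]
    - [-0.04, 0, 0, 0]
    - [0, 0, 0, 0]

```text
t: 20.75
position: [620.4, 50.8, 286.2]
tool_rot: [[-1.0, 0.017, -0.004], [0.017, 1.0, 0.0], [0.004, 0.0, -1.0]]
contact_force: [0.1, -0.3, 0.1]
finger_gap: 85.5
gripper_force: 0.0
```

Request:
move_arm:
  rows:
    - [0, 0, 0, 0]
    - [0, 0, 0, 0]
    - [0, 0, 0, 0]
    - [0, 0, 0, 0]
    - [0, 0, 0, 0]

```text
t: 21.38
position: [619.5, 51.1, 288.7]
tool_rot: [[-1.0, 0.016, 0.0], [0.016, 1.0, -0.0], [-0.0, -0.0, -1.0]]
contact_force: [0.2, 0.1, -0.6]
finger_gap: 85.2
gripper_force: 0.0
```

```bash
python3 - <<'E'
from rk import *
snap('wrist','w10')
C=np.array([475.5,52.5,109.5]); n=np.array([-.423,.006,.906]); ex=np.array([.9063,0,.4226])
W,p=cloud('w10'); P=W.reshape(-1,3); P=P[np.isfinite(P[:,0])]
Q=np.stack([(P-C)@ex,P[:,1]-C[1],(P-C)@n],1)
for nm,lo,hi in(('lower lid end',-11,-2),('lower body end',-45,-16),('upper lid end',41,50)):
    k=(Q[:,2]>lo)&(Q[:,2]<hi)&(Q[:,0]>45)&(Q[:,0]<80); q=Q[k]
    print(nm,k.sum(),[(round(float(np.median(q[abs(q[:,1]-y)<4][:,0])),1) if (abs(q[:,1]-y)<4).any() else None) for y in(-25,-15,0,15,25)])
print(manip.get_state()['position'])
E
```

```text
lower lid end 610 [59.1, 59.2, 59.9, 59.7, 59.8]
lower body end 924 [57.5, 57.6, 58.1, 58.0, 58.1]
upper lid end 1306 [56.8, 54.5, 58.0, 54.6, 55.8]
[619.52720842  51.04449146 288.69686989]
```

The lower box hasn't moved: its uphill end is at +59.1 to 59.9 mm, the same as before stacking. Handing in.

```bash
python3 -c "
from plant import manip
print(manip.hand_in())"
```

```text
the job is handed in; nothing more can be done
None
```

I handed the job in at about 21.4 s: the lower box rests against the lip, square to within 0.4°, and the matching box sits fully down in its lid pockets (lid 51.0 mm above the lower one, 25.0° tilt); I never touched the carton or the bowl.

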